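Dock a one-handed denture brush and tighten its clutch clamp

ROBOT

A 6-joint arm with a two-finger parallel gripper is mounted at the origin on the work surface. World frame = base frame: x ahead of the robot, y to its left, z up, the work surface at z = 0. Lengths are in mm, angles in degrees, forces in N, time in s.
With the tool pointing down it reaches from about 325 to 925 mm from the base axis. Payload 3.1 kg.
Tool frame: the origin (TCP) lies between the finger pads; the fingertips stand 17 mm ahead of it and the grasp point (between the pads) lies 2 mm behind it; z points along the fingers, y is the direction in which the jaws open and shut (so a half turn about z gives the same grasp; the last joint's range is limited). The gripper opens to 85 mm and grips with 20 to 120 N. Pads are 22 mm wide; open, the fingers measure 114 mm over their backs; the gripper's body (76 mm by 85 mm) begins 54 mm behind the grasp point. The pads swing forward as they close: fully open they stand 13 mm farther back than shut.
Start: joints at [61.41, 12.427, 92.441, -0, 75.132, -6.429], TCP at [235.75, 578.845, 220.8] pointing down, gripper open.
Joint ranges: [-157.48, 157.48], [-44.54, 120.13], [17.64, 146.25], [-64.5, 244.5], [7.68, 150.69], [-147.95, 147.95]. Speed limits (degrees/s): [159.86, 159.86, 180, 180, 180, 180].

INTERFACE

Orientations are given as a 3x3 rotation matrix whose columns are the frame's x, y, z axes.
In Python, from plant import state, read_camera, sign_off, outline_of gives the robot as it stands.
- The arm moves only by the shell command python3 -m inch 'ROWS' [OPENING] [FORCE]. ROWS is JSON, one flat list of numbers, 6 for each row, row after row: the shift along the tool's x, y, z in m, then the turn, a rotation vector about the tool's x, y, z in rad. In form: [tx, ty, tz, ax, ay, az, tx, ty, tz, ax, ay, az, ...]. A call has 1 to 5 rows; each row shifts and turns the commanded pose from where the row before left it, along the tool's axes as they then stand; what a row does not reach is not made up. A row lasts 1/8 s, in which the tool goes at most 62.5 mm and 10.7 degrees, less where a joint would pass 70% of its speed; a pose out of reach is approached as far as the arm can. A call with a gripper value outside its range is refused whole. OPENING is the closure in counts, from 0 (fully open) to 255 (shut), set as the call begins (- or left out, the last holds). The fingers move at their own pace and stop on an object; FORCE is the grip in N (left out, the last holds). Time passes only in rows, so rows that do not move let the fingers close. It gives the time, the measured TCP pose, the force and the opening at its end, in the units of the state.
- state(): the state, without advancing time (a new reading comes with each control period).
- read_camera(name): name is "side" or "top" or "wrist"; returns a dict with "image" (420x560x3 uint8, red, green, blue), "range_z" (420x560 float32, mm along the optical axis (not along the pixel's ray), 0 where there is no reading), "vertical_fov" (degrees; the focal length in pixels is half the picture's height over the tangent of half this angle, whatever the lens; pixels are square), "cx", "cy" (the principal point, pixels), "cam_to_world" (4x4, takes a point from camera to world coordinates); the wrist camera has in their place "mount" (4x4, takes a point from camera to tool coordinates, whose origin is the TCP and whose axes are the flange's). Camera axes: x right, y down, z forward; pixel columns grow to the right and rows downward; lengths in mm; the calibration is good to about 2 mm. The wrist camera is an equidistant fisheye: a pixel r from the principal point sees the ray r / f radians off the axis. A picture is of the moment at which its call begins: read the wrist's pose just before it.
- sign_off(): hands the job in, once; it reports no verdict.
Trained networks look in the newest picture that a camera, given by its name, has taken for a name from the list of things; names that differ only in an ending like _2 or _b are one class to them, and where a whole thing is asked for, a point or a joint stands for the part that bears it (a point fixed in the world has none). Each returns a list of dicts, best first, with "conf" (0 to 1); they miss things now and then, are a little off and sometimes report something else, mostly with a low value. They report only what shows in the picture. A call takes as long as a camera call. They do not tell look-alikes from the thing itself.
- outline_of(camera, query): "mask" (420x560 bool, what is visible of it) and "uv" ([column, row] in pixels, amid what is visible of it).
The state is a dict: "time_s": time; "qpos": joint angles; "joint_vel": joint speeds; "effort": joint torques, N m; "eef_pos": TCP position; "ee_rot": TCP orientation; "force": force on the tool from outside, world axes, zero at the start; "wrist_torque": the same for the moment, N m; "gripper_width": opening from 0.0 (shut) to 1.0 (fully open).
Only numpy, scipy, OpenCV 4.12 (cv2) and the standard library are available. Lean on these libraries where they do the work, as an engineer would, in place of code of your own. Each camera call takes 0.05 s, during which the arm holds its last target.

TASK

Slide the denture brush, nose first and foot flat, into the clamp dock on the counter and gently push it fully home against the stop under the bridge. Then tighten the dock's thumb knob clockwise until its drag clutch first slips, and stop there: it must have slipped, but not be run on slipping. Let go, and leave the things standing around undisturbed.

Things in the scene. Friction and masses are not known exactly. Their poses are not given: they have to be found in the camera images.
- brush_grip (a point): Grip point of the denture brush (about 0.35 kg): on the axis of its pale grey-blue body block (46 long x 28 wide x 38 mm high), 30 mm above the foot's underside, 14 mm below the block's top; tufts 13 mm high above that. Grip across the 28 mm. The foot below (6 mm thick) sticks out 11 mm on either side: keep fingertips 7 mm above the foot's underside. x to the nose, z up.
- brush_nose (a point): Middle of the front edge of the brush's foot, at its underside; 122 mm ahead of brush_grip along the brush's x and 30 mm lower. Axes as the brush.
- brush: The one-handed denture brush, bristles up on a flat white foot 150 x 50 x 6 mm with rounded nose; body block on the rear. Origin at the centre of the foot's underside, 75 mm behind the nose; x to the nose, z up.
- clamp: Aluminium clamp dock bolted to the counter. Origin on the counter under the screw axis; the brush enters along its +x. Base plate 5 mm thick, x -75 to +45 mm, 104 mm wide. A bridge (30 x 100 mm, 34 to 46 mm above the counter) holds the clamp pad, 23 mm across, on the screw axis, at first 1.5 to 4.5 mm above the inserted foot: it differs each time and is not measured.
- guide: White U-shaped guide on the base plate, origin and axes as the clamp: two fences 12 mm high, 55 mm apart inside, from x -43 mm, flaring to about 68 mm at the mouth (x -67 mm), and a stop across the far end. Brittle: push on it with 25 N at most.
- guide_stop (a point): Middle of the guide's stop face at the top of the base plate, 5 mm above the counter, 32 mm beyond the screw axis. When the brush is home its nose is here and the x axes are parallel (2.5 mm play to each fence).
- knob_grip (a point): On the axis of the dock's black round thumb knob, 68 mm above the counter: grip it here from above, at any angle. Its fluted rubber sleeve is 36 mm across, 52 to 80 mm above the counter; the height stays as it turns. Clockwise from above tightens, anticlockwise loosens. Closing takes 1 to 4 rad in all, so it may need several grips. The sleeve gives up to 10 degrees under load.
- knob_mark (a point): Index line on the hub in the knob's top (point 15 mm from the axis, x outwards along the line, z up); in line with the screw's slot at first. The knob drives the screw through a drag clutch: turning takes about 0.19 N m while the pad runs free, climbs over 0.5 to 1 rad as the pad presses (1.9 mm per rad, the pad is springy), and stays level at about 0.36 N m while the clutch slips.
- screw_end (a point): Slotted end of the clamp screw, 16 mm across, in the middle of the knob standing 86 mm above the counter; x along the slot, z up. It turns with the screw: the angle by which the knob's mark has moved clockwise past the slot is how far the clutch has slipped; anything from 5 to 30 degrees is a good stop.
- soap_mid (a point): White pump soap bottle, 68 mm across, 171 mm high; point on its axis 60 mm up. Leave alone.
- tumbler_mid (a point): Pale green tumbler with two toothbrushes, 72 mm across, 100 mm high (brushes to 177 mm); point on its axis 50 mm up. Leave alone.
- case_mid (a point): Pale denture case, 89 x 74 x 44 mm; point at its centre. Leave alone.
Things that resemble listed ones, but are neither listed nor needed, are in the scene too. Leave any purple look-alike of the brush alone. Leave any pink look-alike of the clamp alone.

How it is judged:
By the outcome, as a careful person would: the job done as asked, in the order asked, and still so for the second after the job is handed in, with the robot touching nothing.
It also fails if it takes over 70 s, if anything falls off the work surface, if the arm or the gripper's body presses on something with over 40 N, if the wrist force passes 120 N, or if a joint passes its speed limit or range.

## Working session

There is one attempt and no reset: what is moved stays moved. The work goes in short steps, Python scripts to look and compute and a shell command to move; the robot and the scene stay as the last step left them, time stands still between calls to the robot, and variables do not carry over. Pictures are saved under pics/ and viewed, and the job is handed in when it is done.

```bash
ls; mkdir -p pics; python3 - <<'E'
from plant import *
import cv2,numpy as np,pickle
print(state())
for c in ["side","top","wrist"]:
    d=read_camera(c); cv2.imwrite(f"pics/{c}0.png",d["image"][:,:,::-1]); pickle.dump(d,open(f"{c}0.pkl","wb"))
    print(c,d["vertical_fov"],d["cx"],d["cy"],np.round(d.get("cam_to_world",d.get("mount")),3).tolist())
    for q in ["brush","clamp","guide","knob_grip","screw_end","soap_mid","tumbler_mid","case_mid"]:
        print(q,[(np.round(o["uv"]).tolist(),round(o["conf"],2),int(o["mask"].sum())) for o in outline_of(c,q)])
print(state()["time_s"])
E
```

```text
pics
{'time_s': 0.0, 'qpos': array([ 6.14089597e+01,  1.24753153e+01,  9.25309177e+01,  9.43652081e-04,
        7.51304669e+01, -6.42828035e+00]), 'joint_vel': array([-0.0264704 ,  0.05291304,  0.00765957,  0.0155697 ,  0.04521175,
       -0.00151413]), 'effort': array([ 1.01648857e-03, -3.96856606e+01, -3.03849149e+01, -7.26376561e-05,
        9.79876524e-03,  7.82827840e-06]), 'eef_pos': array([235.33695495, 578.08344862, 219.46167211]), 'ee_rot': array([[-9.26114206e-01,  3.77241489e-01, -1.15574156e-03],
       [ 3.77243154e-01,  9.26111897e-01, -2.08730562e-03],
       [ 2.82927732e-04, -2.36907898e-03, -9.99997154e-01]]), 'force': array([ 0.02864022,  0.81856967, -0.92755059]), 'wrist_torque': array([ 0.02484388,  0.00871067, -0.01741871]), 'gripper_width': 0.9990930653477638}
side 43.7261999317121 282.6179791036108 211.17515663528226 [[-0.965, -0.191, 0.177, 350.842], [-0.261, 0.724, -0.639, 780.777], [-0.006, -0.663, -0.748, 1043.013], [0.0, 0.0, 0.0, 1.0]]
brush [([329.0, 170.0], 0.83, 842), ([274.0, 139.0], 0.77, 625), ([274.0, 251.0], 0.48, 1591)]
clamp [([271.0, 249.0], 0
[... 798 characters left out ...]
284), ([380.0, 238.0], 0.51, 1384)]
knob_grip [([262.0, 122.0], 0.5, 204), ([249.0, 205.0], 0.44, 232)]
screw_end [([261.0, 120.0], 0.77, 245), ([245.0, 202.0], 0.72, 254)]
soap_mid [([130.0, 210.0], 0.9, 1137)]
tumbler_mid [([101.0, 294.0], 0.69, 1330)]
case_mid [([347.0, 157.0], 0.73, 1203)]
wrist 65.70646984690485 278.9264387607753 210.97306108065885 [[-0.001, -0.95, -0.312, 80.244], [1.0, -0.002, -0.0, 1.507], [-0.0, -0.312, 0.95, -153.31], [0.0, 0.0, 0.0, 1.0]]
brush [([5.0, 402.0], 0.85, 315), ([130.0, 385.0], 0.68, 702)]
clamp [([116.0, 417.0], 0.48, 39)]
guide []
knob_grip []
screw_end [([117.0, 417.0], 0.46, 44)]
soap_mid []
tumbler_mid [([129.0, 385.0], 0.89, 754)]
case_mid []
1.35
```

View pics/top0.png

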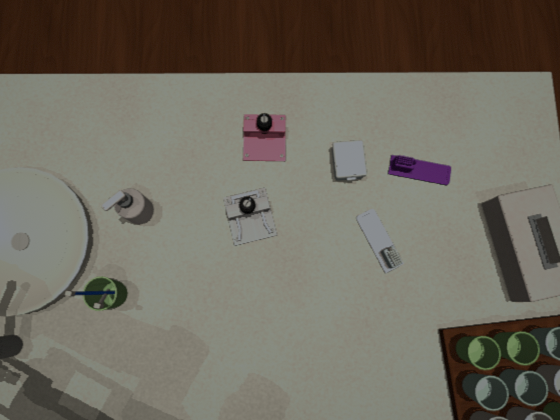

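View pics/side0.png

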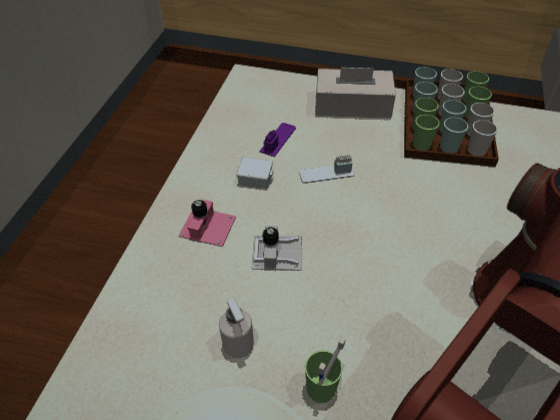

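```bash
python3 - <<'E'
import cv2
a=cv2.imread("pics/top0.png")[90:310,180:460]
cv2.imwrite("pics/top0c.png",cv2.resize(a,None,fx=2.7,fy=2.7,interpolation=cv2.INTER_CUBIC))
E
```

```text
(no output)
```

View pics/top0c.png

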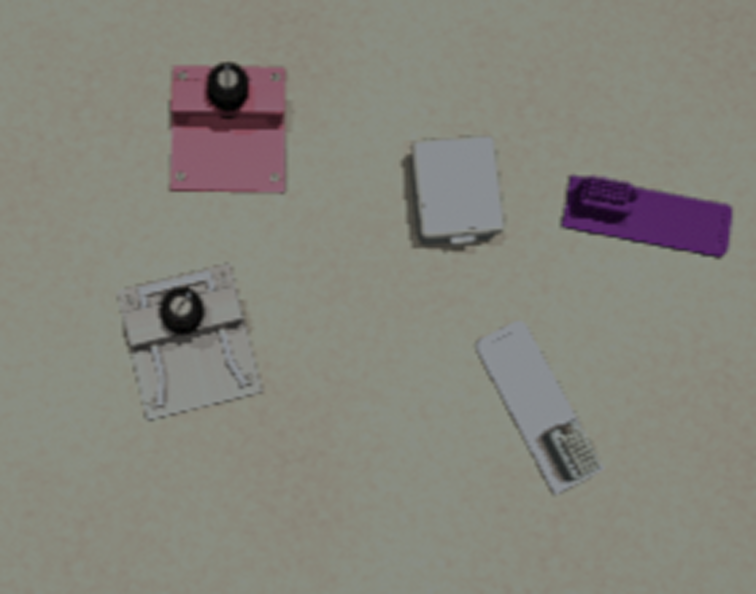

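Brush candidates (top view): white at (378,238), purple at (420,171). The white one, with the grey-blue block at its rear, fits. Clamp candidates: aluminium with a white guide at (248,217), pink at (264,137). The aluminium one fits, and the enlarged crop confirms both choices. Next I measure.

```bash
cat > h.py <<'E'
import numpy as np,cv2,pickle
from plant import *
def cloud(d,T=None):
    H,W=d["range_z"].shape
    f=H/2/np.tan(np.radians(d["vertical_fov"]/2))
    v,u=np.mgrid[:H,:W].astype(float)
    x=u-d["cx"];y=v-d["cy"];z=d["range_z"].astype(float)
    if "mount" in d:
        r=np.hypot(x,y)+1e-9;t=r/f;k=np.tan(t)/r
        P=np.stack([x*k*z,y*k*z,z],-1)
    else: P=np.stack([x/f*z,y/f*z,z],-1)
    if T is None: T=d["cam_to_world"]
    P=P@T[:3,:3].T+T[:3,3]; P[z<=0]=np.nan
    return P
def snap(c,n=None):
    s=state(); d=read_camera(c)
    if c=="wrist":
        T=np.eye(4);T[:3,:3]=s["ee_rot"];T[:3,3]=s["eef_pos"];d["T"]=T@d["mount"]
    if n: cv2.imwrite(f"pics/{n}.png",d["image"][:,:,::-1])
    return d,cloud(d,d.get("T")),s
E
python3 - <<'E'
from h import *
for c,bb,kk in [("top",(378,238),(248,205)),("side",(329,172),(272,237))]:
    d=pickle.load(open(c+"0.pkl","rb"));P=cloud(d)
    g=P[...,2]; print(c,"counter z",np.nanmedian(g[np.abs(g)<8]))
    img=d["image"]
    for nm,ctr,R in [("brush",bb,55),("clamp",kk,45)]:
        u,v=ctr;S=np.zeros(g.shape,bool);S[v-R:v+R,u-R:u+R]=1
        m=S&(g>3.2)&(g<120)
        n,l,st,ce=cv2.connectedComponentsWithStats(m.astype(np.uint8))
        for i in range(1,n):
            if st[i,4]<150: continue
            Q=P[l==i]; r=cv2.minAreaRect(Q[:,:2].astype(np.float32))
            print(nm,st[i].tolist(),"rect",np.round(r[0],1),np.round(r[1],1),round(r[2],1),"zmax",Q[:,2].max().round(1))
            hi=Q[Q[:,2]>(20 if nm=="brush" else 65)]
            if len(hi)>5:
              print("  hi",len(hi),hi.mean(0).round(1), np.round(cv2.minAreaRect(hi[:,:2].astype(np.float32)),1) if 0 else cv2.minAreaRect(hi[:,:2].astype(np.float32)))
              if nm=="brush":
                lo=Q[(Q[:,2]<10)]; print("  footz",np.median(lo[:,2]), "block hist",np.histogram(hi[:,2],8))
              else:
                lo=Q[(Q[:,2]>38)&(Q[:,2]<50)];print("  bridge",cv2.minAreaRect(lo[:,:2].astype(np.float32)),np.median(lo[:,2]))
    for nm,(u,v) in dict(soap=(130,205),tum=(101,294),case=(348,158)).items():
        if c=="top": print(nm,P[v,u].round())
E
```

```text
top counter z 0.39818924680002965
brush [356, 208, 48, 65, 1251] rect [ 516.6 -279.7] [157.3  58.1] 25.0 zmax 62.0
  hi 284 [ 474.4 -297.5   45.8] ((475.7946472167969, -300.49908447265625), (46.01316833496094, 28.55304718017578), 25.05706024169922)
  footz 6.022333565034387 block hist (array([10, 15, 12, 33, 93, 34, 44, 43]), array([20.6345017 , 25.80818699, 30.98187228, 36.15555757, 41.32924286,
       46.50292815, 51.67661344, 56.85029873, 62.02398402]))
clamp [223, 186, 54, 60, 1985] rect [579.1  26.3] [126.6 108.6] 12.1 zmax 90.9
  hi 224 [591.4  28.7  81.2] ((592.2785034179688, 28.634408950805664), (34.94676971435547, 36.41716384887695), 67.25188446044922)
  bridge ((592.4948120117188, 29.047752380371094), (30.679235458374023, 99.65576171875), 13.840642929077148) 45.942021759338104
soap [584. 277. 117.]
tum [397. 343.  73.]
case [ 708. -209.   44.]
side counter z -1.81369852462376
brush [274, 123, 21, 33, 219] rect [ 684.9 -387.9] [147.1  48.5] 79.7 zmax 56.0
  hi 44 [ 684.  -347.9   37.1] ((683.8510131835938, -350.7896423339844), (8.895008087158203, 35.15198516845703), 14.76508
[... 286 characters left out ...]
] 26.9 zmax 60.4
  hi 237 [ 472.4 -292.9   41. ] ((472.43353271484375, -295.846923828125), (46.010066986083984, 34.069210052490234), 20.058795928955078)
  footz 4.824656803392827 block hist (array([26, 26, 18, 37, 40, 27, 48, 15]), array([20.03259387, 25.07834802, 30.12410217, 35.16985632, 40.21561047,
       45.26136463, 50.30711878, 55.35287293, 60.39862708]))
clamp [252, 225, 49, 46, 1263] rect [580.   12.5] [117.4 142.1] 13.7 zmax 89.1
  hi 187 [588.7  34.6  77.7] ((589.0311279296875, 30.585926055908203), (38.526161193847656, 35.96772384643555), 83.2166748046875)
  bridge ((589.3926391601562, 29.63232421875), (31.207277297973633, 104.49954986572266), 11.425582885742188) 43.93657805781271
```

```bash

python3 -m inch '[-0.0368,-0.0482,0,0,0,0,-0.0368,-0.0482,0,0,0,0,-0.0368,-0.0482,0,0,0,0,-0.0368,-0.0482,0,0,0,0,-0.0368,-0.0482,0,0,0,0]' 0 40
python3 -m inch '[-0.0368,-0.0482,0,0,0,0,-0.0368,-0.0482,0,0,0,0,-0.0368,-0.0482,0,0,0,0,-0.0368,-0.0482,0,0,0,0,-0.0368,-0.0482,0,0,0,0]'
python3 -m inch '[-0.0368,-0.0482,0,0,0,0,-0.0368,-0.0482,0,0,0,0,-0.0368,-0.0482,0,0,0,0,-0.0368,-0.0482,0,0,0,0,-0.0368,-0.0482,0,0,0,0]'
python3 -m inch '[0,0,0.01,0,0,0.186,0,0,0.01,0,0,0.186,0,0,0.01,0,0,0.186,0,0,0.01,0,0,0.186,0,0,0.01,0,0,0.186]'
python3 -m inch '[0,0,0,0,0,0.186,0,0,0,0,0,0.186,0,0,0,0,0,0.186,0,0,0,0,0,0.186,0,0,0,0,0,0.186]'
```

```text
time_s: 1.98
eef_pos: [315.6, 284.6, 221.1]
ee_rot: [[-0.926, 0.376, 0.001], [0.376, 0.926, 0.0], [-0.001, 0.001, -1.0]]
force: [0.3, 0.6, -0.4]
gripper_width: 1.005
time_s: 2.6
eef_pos: [395.2, -8.4, 221.4]
ee_rot: [[-0.926, 0.377, 0.002], [0.377, 0.926, -0.0], [-0.002, 0.001, -1.0]]
force: [1.5, 0.5, 0.4]
gripper_width: 0.999
time_s: 3.22
eef_pos: [474.6, -301.1, 221.0]
ee_rot: [[-0.926, 0.378, 0.001], [0.378, 0.926, -0.0], [-0.001, 0.0, -1.0]]
force: [0.1, 0.4, 0.8]
gripper_width: 1.004
time_s: 3.85
eef_pos: [474.3, -299.0, 170.5]
ee_rot: [[-0.245, 0.969, 0.0], [0.969, 0.245, -0.0], [-0.0, 0.0, -1.0]]
force: [-0.4, -0.3, 0.5]
gripper_width: 0.999
time_s: 4.47
eef_pos: [474.3, -299.0, 170.9]
ee_rot: [[0.63, 0.776, 0.0], [0.776, -0.63, -0.0], [0.0, 0.0, -1.0]]
force: [0.7, -0.2, -0.3]
gripper_width: 1.001
```

```bash

python3 -m inch '[0,0,0.005,0,0,0.15,0,0,0.005,0,0,0.15,0,0,0,0,0,0.149,0,0,0,0,0,0]' 
python3 - <<'E'
from h import *
d,P,s=snap("wrist","w1"); pickle.dump((d,s),open("w1.pkl","wb"))
g=P[...,2]; print(s["eef_pos"],"counter",np.nanmedian(g[np.abs(g)<6]))
for q in ["brush","brush_grip"]:
  for o in outline_of("wrist",q): 
    print(q,o["uv"],o["conf"])
    Q=P[o["mask"]];Q=Q[~np.isnan(Q[:,2])&(Q[:,2]>3)]
    print(cv2.minAreaRect(Q[:,:2].astype(np.float32)))
    for lo,hi in [(3,9),(36,50),(46,70)]:
        R=Q[(Q[:,2]>lo)&(Q[:,2]<hi)]
        if len(R)>20: print(lo,hi,len(R),cv2.minAreaRect(R[:,:2].astype(np.float32)),np.median(R[:,2]))
E
```

```text
time_s: 4.97
eef_pos: [474.3, -299.0, 160.8]
ee_rot: [[0.902, 0.433, 0.0], [0.433, -0.902, -0.0], [0.0, 0.0, -1.0]]
force: [0.2, -0.3, 0.3]
gripper_width: 1.0
[ 474.25575641 -298.96925237  160.8095182 ] counter 0.20333956682247845
brush [282.3, 144.0] 0.74
((517.2434692382812, -280.64581298828125), (149.5301513671875, 50.12287902832031), 25.34222412109375)
3 9 6397 ((517.2434692382812, -280.64581298828125), (149.5301513671875, 50.12287902832031), 25.34222412109375) 6.1625288139794066
36 50 876 ((476.04425048828125, -300.027099609375), (44.31508255004883, 27.87923240661621), 26.273456573486328) 43.63023224306275
46 70 811 ((476.5854187011719, -299.7675476074219), (43.112979888916016, 18.188554763793945), 25.984102249145508) 56.51050169517009
brush [450.8, 46.2] 0.64
((687.9991455078125, -389.1207580566406), (150.88140869140625, 51.03872299194336), 78.56664276123047)
3 9 4032 ((687.9991455078125, -389.1207580566406), (150.88140869140625, 51.03872299194336), 78.56664276123047) 6.203211138717819
36 50 613 ((693.25439453125, -342.03948974609375), (26.42529296875, 45.76507568359375), 0.6744945645332336) 43.66295808888441
46 70 546 ((696.2129516601562, -347.1981506347656), (36.8816032409668, 18.145841598510742), 78.23558807373047) 55.280969658309715
brush_grip [281.6, 144.4] 0.64
((517.2265014648438, -280.6664123535156), (149.583984375, 50.12176513671875), 25.332439422607422)
3 9 6397 ((517.2265014648438, -280.6664123535156), (149.583984375, 50.12176513671875), 25.332439422607422) 6.163583910927457
36 50 876 ((476.04425048828125, -300.027099609375), (44.31508255004883, 27.87923240661621), 26.273456573486328) 43.63023224306275
46 70 794 ((477.0538635253906, -299.73345947265625), (42.23185348510742, 18.195709228515625), 25.468727111816406) 56.48094432426521
```

View pics/w1.png

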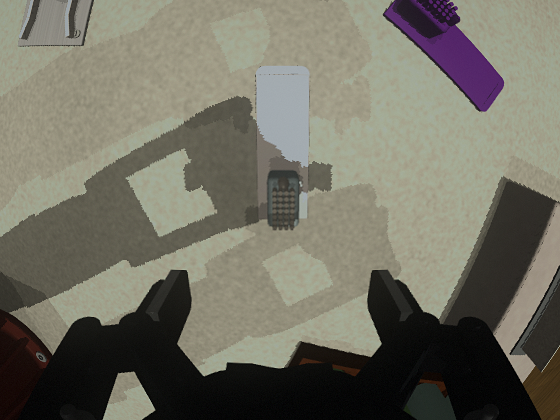

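The wrist view shows the white brush at (282,144), its foot fitted as 149.5 x 50.1 mm. The purple look-alike is at (450,46). I'll descend onto the white one.

```bash

python3 -m inch '[-0.0003,0.0018,0.03,0,0,0.004,0,0,0.03,0,0,0,0,0,0.03,0,0,0,0,0,0.025,0,0,0,0,0,0.0173,0,0,0]' 0 50
python3 -m inch '[0,0,0,0,0,0,0,0,0,0,0,0,0,0,0,0,0,0,0,0,0,0,0,0,0,0,0,0,0,0]' 255 50
python3 -m inch '[0,0,0,0,0,0,0,0,0,0,0,0]'
```

```text
time_s: 5.75
eef_pos: [474.3, -300.4, 27.3]
ee_rot: [[0.904, 0.428, -0.001], [0.428, -0.904, 0.001], [-0.001, -0.001, -1.0]]
force: [-0.4, 0.3, -1.1]
gripper_width: 1.001
time_s: 6.38
eef_pos: [475.9, -301.7, 30.2]
ee_rot: [[0.904, 0.428, 0.002], [0.428, -0.904, -0.002], [0.001, 0.003, -1.0]]
force: [0.2, -0.4, 5.8]
gripper_width: 0.298
time_s: 6.62
eef_pos: [475.9, -301.7, 30.1]
ee_rot: [[0.904, 0.428, 0.002], [0.428, -0.904, -0.002], [0.001, 0.003, -1.0]]
force: [0.3, -0.0, 5.5]
gripper_width: 0.297
```

```bash

python3 -m inch '[0,0,-0.01,0,0,0,0,0,-0.025,0,0,0,0,0,-0.03,0,0,0,0,0,-0.015,0,0,0,0,0,0,0,0,0]'
python3 - <<'E'
from h import *
d,P,s=snap("wrist","w2"); pickle.dump((d,s),open("w2.pkl","wb"))
print(s["eef_pos"],s["force"],s["gripper_width"])
R=s["ee_rot"];p=s["eef_pos"]
for o in outline_of("wrist","brush")[:2]:
    print(o["uv"],o["conf"]); Q=P[o["mask"]];Q=Q[~np.isnan(Q[:,2])]
    L=(Q-p)@R # tool coords
    print(np.percentile(L,[2,50,98],axis=0).round(1))
    F=L[(L[:,0]>28)&(L[:,0]<115)&(np.abs(L[:,1])<40)]
    A=np.c_[F[:,:2],np.ones(len(F))];c=np.linalg.lstsq(A,F[:,2],rcond=None)[0]
    for _ in range(3):
        r=F[:,2]-A@c;k=abs(r)<3;c=np.linalg.lstsq(A[k],F[k,2],rcond=None)[0]
    print("foot top plane in tool: slope deg",np.degrees(c[:2]),"z0",c[2],k.sum()); F=F[k]
    print(cv2.minAreaRect(F[:,:2].astype(np.float32)), F[:,0].max())
E
```

```text
time_s: 7.25
eef_pos: [475.1, -301.0, 109.3]
ee_rot: [[0.904, 0.428, 0.001], [0.428, -0.904, -0.001], [0.001, 0.002, -1.0]]
force: [-0.4, 0.2, -3.9]
gripper_width: 0.297
[ 475.13608137 -301.04393401  109.28084271] [-0.36485333  0.20742534 -3.85613601] 0.2974855805347488
[480.6, 46.1] 0.86
[[101.6 110.2  57.2]
 [150.7 172.2 103.3]
 [177.5 231.9 107.2]]
foot top plane in tool: slope deg [0. 0.] z0 0.0 0Traceback (most recent call last):
  File "<stdin>", line 14, in <module>
    return umr_maximum(a, axis, None, out, keepdims, initial, where)
ValueError: zero-size array to reduction operation maximum which has no identity
```

View pics/w2.png

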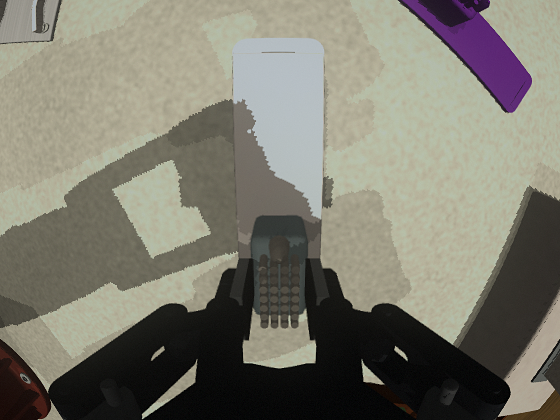

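The brush is held straight between the fingers, with its nose at about (278,42). Next I fit the foot plane in tool axes.

```bash
cat >> h.py <<'E'
def foot(d,s):
    P=cloud(d,d["T"]);R=s["ee_rot"];p=s["eef_pos"]
    L=(P.reshape(-1,3)-p)@R
    F=L[(L[:,0]>28)&(L[:,0]<140)&(np.abs(L[:,1])<40)&(L[:,2]>5)&(L[:,2]<45)]
    c=np.array([0,0,np.median(F[:,2])])
    for t in (8,4,2,2):
        A=np.c_[F[:,:2],np.ones(len(F))];k=abs(F[:,2]-A@c)<t;c=np.linalg.lstsq(A[k],F[k,2],rcond=None)[0]
    F=F[k];print("foot top slopes deg",np.degrees(c[:2]).round(2),"z0",c[2].round(2),len(F))
    xs=F[:,0];print("nose x",np.percentile(xs,99.8).round(1), "minrect",cv2.minAreaRect(F[:,:2].astype(np.float32)))
    e=[]
    for a in range(40,100,5):
        B=F[(xs>a)&(xs<a+5)];e.append((a+2.5,np.percentile(B[:,1],1),np.percentile(B[:,1],99)))
    e=np.array(e);print("edges yaw",[np.degrees(np.polyfit(e[:,0],e[:,i],1)[0]).round(2) for i in (1,2)],"mid y at x70",np.mean(e[:,1:]).round(2))
E
python3 - <<'E'
from h import *
d,s=pickle.load(open("w2.pkl","rb")); foot(d,s)
E
```

```text
foot top slopes deg [1.1  0.02] z0 24.04 14671
nose x 120.4 minrect ((74.39581298828125, -1.5932788848876953), (50.529273986816406, 92.78971862792969), 89.92707824707031)
edges yaw [np.float64(-0.27), np.float64(-0.34)] mid y at x70 -1.53
```

```bash
python3 - <<'E'
from h import *
for n in ("w1","w2"):
    d,s=pickle.load(open(n+".pkl","rb"));P=cloud(d,d["T"]).reshape(-1,3);R=s["ee_rot"];p=s["eef_pos"]
    L=(P-p)@R
    m=(np.abs(P[:,2])<8)&(np.abs(L[:,0])<200)&(np.abs(L[:,1])<150)
    F=L[m];A=np.c_[F[:,:2],np.ones(len(F))];c=np.linalg.lstsq(A,F[:,2],rcond=None)[0]
    k=abs(F[:,2]-A@c)<2;c=np.linalg.lstsq(A[k],F[k,2],rcond=None)[0]
    # expected slope for exactly level world
    zw=R[2]; exp=-zw[:2]/zw[2]
    print(n,"counter slope",np.degrees(c[:2]).round(2),"expected",np.degrees(exp).round(2),"z at tcp->world",p[2]-c[2])
d,s=pickle.load(open("w1.pkl","rb"));P=cloud(d,d["T"]).reshape(-1,3)
q=(P-[517.2,-280.7,0]);t=np.radians(25.34);x=q[:,0]*np.cos(t)+q[:,1]*np.sin(t);y=-q[:,0]*np.sin(t)+q[:,1]*np.cos(t)
m=(x>-20)&(x<70)&(abs(y)<22)&(abs(q[:,2])<12);A=np.c_[x[m],y[m],np.ones(m.sum())];print(np.degrees(np.linalg.lstsq(A,q[m,2],rcond=None)[0][:2]),m.sum())
E
```

```text
w1 counter slope [-0.05 -0.01] expected [0. 0.] z at tcp->world 0.19913633457494484
w2 counter slope [0.01 0.08] expected [0.04 0.1 ] z at tcp->world 0.17095405163237842
[0.06662806 0.0636908 ] 4383
```

```bash

python3 -m inch '[0.010,-0.020,-0.020,0,0.0185,0,0.0174,-0.040,-0.025,0,0,0,0.0174,-0.040,-0.025,0,0,0,0.0174,-0.040,-0.021,0,0,0,0.0144,-0.035,0,0,0,0]'
python3 -m inch '[0,0,0,0,0,0.07,0,0,0,0,0,0.08,0,0,0,0,0,0.065,0,0,0,0,0,0,0,0,0,0,0,0]'
python3 - <<'E'
from h import *
d,P,s=snap("wrist","w3"); pickle.dump((d,s),open("w3.pkl","wb"))
print(s["eef_pos"],s["ee_rot"].round(3).tolist(),s["time_s"]); foot(d,s)
for q in ["clamp","guide","knob_grip","screw_end"]:
  for o in outline_of("wrist",q)[:2]:
    print(q,o["uv"],o["conf"]); Q=P[o["mask"]];Q=Q[~np.isnan(Q[:,2])]; print(cv2.minAreaRect(Q[:,:2].astype(np.float32)),np.median(Q,axis=0).round(1))
E
```

```text
time_s: 7.98
eef_pos: [468.3, -109.0, 201.4]
ee_rot: [[0.904, 0.428, 0.018], [0.428, -0.904, 0.008], [0.02, 0.001, -1.0]]
force: [-0.0, 0.8, -4.9]
gripper_width: 0.298
time_s: 8.6
eef_pos: [467.3, -110.1, 199.6]
ee_rot: [[0.974, 0.226, 0.015], [0.226, -0.974, 0.009], [0.016, -0.005, -1.0]]
force: [0.1, 0.0, -4.2]
gripper_width: 0.302
[ 467.25225743 -110.0911468   199.62352878] [[0.974, 0.226, 0.015], [0.226, -0.974, 0.009], [0.016, -0.005, -1.0]] 8.6
foot top slopes deg [1.11 0.05] z0 24.04 14620
nose x 120.1 minrect ((74.19612121582031, -1.7509536743164062), (50.469581604003906, 92.38276672363281), 89.96466064453125)
edges yaw [np.float64(-0.06), np.float64(-0.43)] mid y at x70 -1.71
clamp [182.9, 62.4] 0.71
((577.0889892578125, 27.042240142822266), (120.05382537841797, 107.92015838623047), 13.96609115600586) [576.1  15.9   6.1]
guide [207.1, 70.1] 0.96
((582.2822875976562, 28.941608428955078), (114.25100708007812, 84.49571228027344), 14.372902870178223) [568.8  26.9  16.6]
knob_grip [166.2, 39.5] 0.61
((600.2875366210938, 46.490516662597656), (77.41546630859375, 42.372798919677734), 58.105628967285156) [589.   22.1  79.9]
screw_end [161.0, 39.9] 0.6
((598.5261840820312, 32.321739196777344), (45.51239776611328, 50.55706024169922), 86.91043090820312) [589.8  23.8  80.7]
```

View pics/w3.png

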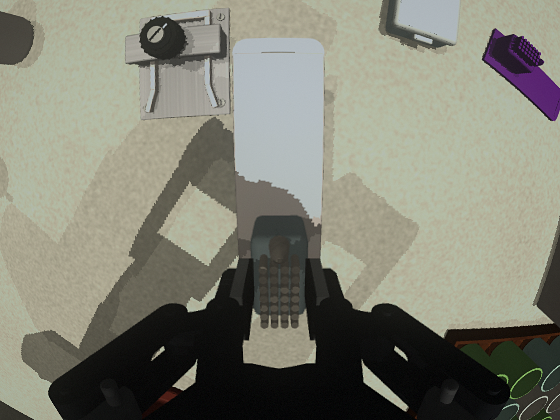

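The dock shows at (180,65), beside the brush at (279,130). Next I fit the plate, bridge, fences and knob.

```bash
python3 - <<'E'
from h import *
d,s=pickle.load(open("w3.pkl","rb"));P=cloud(d,d["T"])
S=np.zeros(P.shape[:2],bool);S[0:130,100:232]=1
Q=P[S];Q=Q[~np.isnan(Q[:,2])]
Q=Q[(np.hypot(Q[:,0]-580,Q[:,1]-27)<95)]
def rect(lo,hi):
    m=Q[(Q[:,2]>lo)&(Q[:,2]<hi)];r=cv2.minAreaRect(m[:,:2].astype(np.float32));print((lo,hi),len(m),np.round(r[0],1),np.round(r[1],1),round(r[2],2),np.median(m[:,2]).round(2));return m
rect(3.2,7.5);br=rect(43,48);f=rect(14,19.5);k=rect(76,83);e=rect(84,90)
(c,r)=cv2.minEnclosingCircle(k[:,:2].astype(np.float32));print("knob",c,r);(c,r)=cv2.minEnclosingCircle(e[:,:2].astype(np.float32));print("screw",c,r)
t=np.radians(13.5)
for o,yaw in (((591.5,28.5),13.5),):
  X=(Q[:,0]-o[0])*np.cos(t)+(Q[:,1]-o[1])*np.sin(t);Y=-(Q[:,0]-o[0])*np.sin(t)+(Q[:,1]-o[1])*np.cos(t)
  m=(Q[:,2]>14)&(Q[:,2]<19.5)
  for sgn in (1,-1):
    z=[]
    for a in range(-70,40,6):
        b=m&(X>a)&(X<a+6)&(Y*sgn>15)
        if b.sum()>3: z.append((a+3,np.percentile(Y[b]*sgn,5).round(1),np.percentile(Y[b]*sgn,95).round(1),int(b.sum())))
    print(sgn,z)
  b=m&(abs(Y)<18); print("stop x",np.percentile(X[b],[1,10,50,90]) if b.any() else None,b.sum())
  # bridge edges
  b=(Q[:,2]>43)&(Q[:,2]<48);
  e=[]
  for a in list(range(-46,-24,4))+list(range(24,46,4)):
     g=b&(Y>a)&(Y<a+4); 
     if g.sum()>5:e.append((a+2,np.percentile(X[g],2),np.percentile(X[g],98)))
  e=np.array(e);print(e.round(1).tolist());print("bridge yaw corr",[np.degrees(np.polyfit(e[:,0],e[:,i],1)).round(2) for i in (1,2)], "Y ext",np.percentile(Y[b],[.5,99.5]))
  b=(Q[:,2]>3.2)&(Q[:,2]<7.5);e=[]
  for a in range(-48,48,6):
     g=b&(Y>a)&(Y<a+6)
     if g.sum()>8:e.append((a+3,np.percentile(X[g],1)))
  e=np.array(e);print("plate front",e.round(1).tolist(),np.polyfit(e[:,0],e[:,1],1))
E
```

```text
(3.2, 7.5) 4952 [576.   24.7] [124.5 106.7] 13.21 5.22
(43, 48) 1622 [591.7  28.8] [30.4 99.6] 13.56 46.09
(14, 19.5) 1034 [579.9  24.7] [108.5  97.6] 13.63 16.99
(76, 83) 789 [592.2  29. ] [36.6 37.6] 44.64 80.43
(84, 90) 245 [592.5  29. ] [19.8 23.5] 30.41 86.18
knob (592.3328857421875, 29.12364387512207) 19.27941131591797
screw (593.1320190429688, 28.806705474853516) 12.199967384338379
1 [(-67, np.float64(35.3), np.float64(39.3), 11), (-61, np.float64(33.5), np.float64(39.9), 30), (-55, np.float64(31.8), np.float64(37.9), 38), (-49, np.float64(29.6), np.float64(36.5), 32), (-43, np.float64(28.2), np.float64(34.0), 31), (-37, np.float64(27.7), np.float64(33.9), 32), (-31, np.float64(28.0), np.float64(33.7), 30), (-25, np.float64(28.2), np.float64(33.4), 29), (-19, np.float64(27.9), np.float64(33.4), 33), (-13, np.float64(28.1), np.float64(45.8), 38), (41, np.float64(15.4), np.float64(33.2), 24)]
-1 [(-67, np.float64(34.8), np.float64(39.6), 15), (-61, np.float64(32.9), np.float64(39.5), 35), (-55, np.float64(31.0), np.float64(37.3), 35), (-49, np.float64(29.1), np.float64(35.8), 36
[... 624 characters left out ...]
3.19525455 37.13268375 40.54754114] 215
[[-44.0, -14.2, 15.1], [-40.0, -14.0, 14.5], [-36.0, -13.7, 14.8], [-32.0, -13.5, 14.2], [-28.0, -13.9, 14.3], [-24.0, -13.8, 14.9], [26.0, -13.9, -6.3], [30.0, -14.2, -1.9], [34.0, -13.9, 13.7], [38.0, -13.7, 14.2], [42.0, -13.9, 14.7], [46.0, -13.6, 14.4]]
bridge yaw corr [array([ 1.0000e-02, -7.9365e+02]), array([ -3.98, 656.12])] Y ext [-49.33491066  49.45709319]
plate front [[-45.0, -73.0], [-39.0, -73.8], [-33.0, -73.5], [-27.0, -73.2], [-21.0, -72.8], [-15.0, -73.5], [-9.0, -73.2], [-3.0, -72.8], [3.0, -73.5], [9.0, -74.3], [15.0, -73.8], [21.0, -73.4], [27.0, -74.1], [33.0, -73.8], [39.0, -74.0], [45.0, -73.8]] [-8.57757761e-03 -7.35345119e+01]
```

```bash

python3 -m inch '[-0.012,-0.020,0,-0.006,0.0035,-0.004,-0.0203,-0.034,0,0,0,0,-0.0187,-0.032,0,0,0,0,-0.010,-0.0178,0.030,0,0,0,0,0,0.035,0,0,0]'
python3 -m inch '[0,0,0.035,0,0,0,0,0,0.030,0,0,0,0,0,0.018,0,0,0,0,0,0,0,0,0,0,0,0,0,0,0]'
python3 - <<'E'
from h import *
d,P,s=snap("wrist","w4"); pickle.dump((d,s),open("w4.pkl","wb"))
print(s["eef_pos"],s["ee_rot"].round(4).tolist(),s["time_s"],s["force"]); foot(d,s)
E
```

```text
time_s: 9.48
eef_pos: [386.3, -22.2, 134.5]
ee_rot: [[0.973, 0.23, 0.024], [0.23, -0.973, 0.002], [0.024, 0.003, -1.0]]
force: [0.9, -0.1, -4.9]
gripper_width: 0.298
time_s: 10.1
eef_pos: [389.2, -23.0, 52.4]
ee_rot: [[0.973, 0.229, 0.023], [0.229, -0.973, 0.002], [0.023, 0.003, -1.0]]
force: [0.8, -0.2, -4.8]
gripper_width: 0.299
[389.16339308 -23.00983926  52.37596411] [[0.9732, 0.2287, 0.0234], [0.2287, -0.9735, 0.0024], [0.0233, 0.003, -0.9997]] 10.1 [ 0.81130836 -0.18949593 -4.79449381]
foot top slopes deg [1.1  0.06] z0 23.99 14616
nose x 120.1 minrect ((74.2403564453125, -1.8610210418701172), (50.38159942626953, 92.53191375732422), 89.91949462890625)
edges yaw [np.float64(-0.24), np.float64(-0.34)] mid y at x70 -1.74
```

View pics/w4.png

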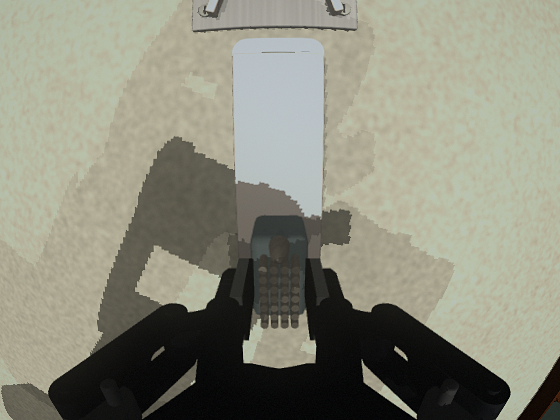

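```bash

python3 -m inch '[0,-0.0016,0.010,0,-0.004,0,0,0,0.0062,0,0,0,0,0,0,0,0,0]'
python3 -m inch '[0.008,0,0.00015,0,0,0,0.008,0,0.00015,0,0,0,0.008,-0.0001,0.00015,0,0,0,0.008,0,0.00015,0,0,0,0,0,0,0,0,0]'
python3 - <<'E'
from h import *
d,P,s=snap("wrist","w5"); pickle.dump((d,s),open("w5.pkl","wb"))
print(s["eef_pos"],s["ee_rot"].round(4).tolist(),s["time_s"],s["force"]); foot(d,s)
e=s["eef_pos"]-[592,28.75,0];print("clampXY",e[0]*.9724+e[1]*.2334,-e[0]*.2334+e[1]*.9724)
E
```

```text
time_s: 10.52
eef_pos: [387.2, -20.9, 34.4]
ee_rot: [[0.973, 0.229, 0.016], [0.229, -0.973, 0.002], [0.016, 0.001, -1.0]]
force: [0.1, -0.1, -4.4]
gripper_width: 0.299
time_s: 11.15
eef_pos: [420.3, -13.7, 35.4]
ee_rot: [[0.973, 0.229, 0.019], [0.229, -0.973, 0.002], [0.018, 0.003, -1.0]]
force: [1.0, 0.5, -4.7]
gripper_width: 0.298
[420.26598481 -13.69172706  35.41465199] [[0.9732, 0.2292, 0.0185], [0.2292, -0.9734, 0.0018], [0.0184, 0.0025, -0.9998]] 11.15 [ 0.95031935  0.52603083 -4.71079541]
foot top slopes deg [1.27 0.07] z0 23.88 14639
nose x 132.7 minrect ((83.67070007324219, 0.2775993347167969), (79.31731414794922, 111.32341003417969), 89.95970153808594)
edges yaw [np.float64(-0.23), np.float64(-0.33)] mid y at x70 -1.75
clampXY -176.9000554719328 -1.187616251591173
```

View pics/w5.png

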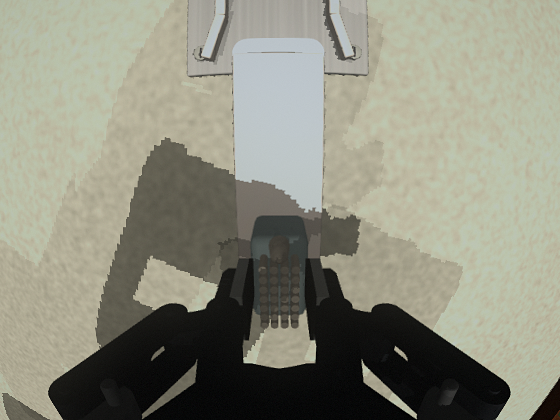

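Centred between the fences, with the nose at about (278,45) over the plate. No contact yet. Sliding on.

```bash

python3 -m inch '[0.010,0,-0.0002,0,0,0,0.012,-0.0001,0.0002,0,0,0,0.012,0,0.0002,0,0,0,0.012,0,0.0002,0,0,0,0.008,0,0.0001,0,0,0]'
python3 -m inch '[0.008,-0.0001,0.0001,0,0,0,0.006,0,0.0001,0,0,0,0.005,0,0.0001,0,0,0,0,0,0,0,0,0]'
python3 - <<'E'
from h import *
s=state()
print(s["eef_pos"],s["ee_rot"].round(4).tolist(),s["time_s"],s["force"])
e=s["eef_pos"]-[592,28.75,0];print("clampXY",e[0]*.9724+e[1]*.2334,-e[0]*.2334+e[1]*.9724)
E
```

```text
time_s: 11.82
eef_pos: [472.9, -1.1, 35.7]
ee_rot: [[0.973, 0.229, 0.018], [0.229, -0.973, 0.002], [0.018, 0.002, -1.0]]
force: [0.5, -0.2, -4.8]
gripper_width: 0.298
time_s: 12.32
eef_pos: [490.6, 3.2, 35.7]
ee_rot: [[0.973, 0.229, 0.018], [0.229, -0.973, 0.002], [0.018, 0.002, -1.0]]
force: [0.6, -0.2, -3.8]
gripper_width: 0.297
[490.61780745   3.15784     35.74258101] [[0.9733, 0.2288, 0.018], [0.2288, -0.9735, 0.0019], [0.0179, 0.0023, -0.9998]] 12.325 [ 0.57989676 -0.1863415  -3.76133617]
clampXY -104.55725418096338 -1.2232126391610478
```

```bash

python3 -m inch '[0.004,0,0.0003,0,0,0,0.004,0,0.0003,0,0,0,0.003,0,0.0003,0,0,0,0,0,0,0,0,0]'
python3 -m inch '[0.0015,0,0.0002,0,0,0,0.001,0,0,0,0,0,0,0,0,0,0,0]'
python3 -m inch '[0.001,0,0,0,0,0,0.001,0,0,0,0,0,0,0,0,0,0,0]'
```

```text
time_s: 12.82
eef_pos: [501.5, 5.6, 35.2]
ee_rot: [[0.973, 0.229, 0.019], [0.229, -0.973, 0.002], [0.018, 0.003, -1.0]]
force: [0.1, -1.3, -3.3]
gripper_width: 0.301
time_s: 13.2
eef_pos: [503.4, 6.1, 35.1]
ee_rot: [[0.973, 0.229, 0.017], [0.229, -0.973, 0.002], [0.017, 0.002, -1.0]]
force: [-3.5, -1.1, 1.8]
gripper_width: 0.296
time_s: 13.58
eef_pos: [505.3, 6.7, 35.1]
ee_rot: [[0.973, 0.229, 0.017], [0.229, -0.973, 0.002], [0.017, 0.002, -1.0]]
force: [-4.7, -0.1, 5.5]
gripper_width: 0.297
```

```bash

python3 -m inch '[0.001,0,-0.0004,0,0,0,0.0005,0,0,0,0,0,0,0,0,0,0,0]'
python3 -m inch '[0.0015,0,0,0,0,0,0,0,0,0,0,0]'
```

```text
time_s: 13.95
eef_pos: [506.0, 6.9, 35.1]
ee_rot: [[0.973, 0.229, 0.016], [0.229, -0.973, 0.002], [0.016, 0.002, -1.0]]
force: [-5.5, -1.9, 5.7]
gripper_width: 0.298
time_s: 14.2
eef_pos: [506.0, 6.9, 35.1]
ee_rot: [[0.973, 0.229, 0.012], [0.229, -0.973, 0.001], [0.012, 0.002, -1.0]]
force: [-10.0, -3.3, 9.2]
gripper_width: 0.298
```

The brush is stuck at clamp x = -88.7 mm (nose ≈ +32) with a 10 N push, so it is against the stop. I'll ease off slightly, release, rise and look.

```bash

python3 -m inch '[-0.0018,0,-0.001,0,0,0,0,0,0,0,0,0]'
python3 -m inch '[0,0,0,0,0,0,0,0,0,0,0,0,0,0,0,0,0,0,0,0,0,0,0,0]' 0
python3 -m inch '[0,0,-0.015,0,0,0,0,0,-0.030,0,0,0,0,0,-0.035,0,0,0,0,0,-0.030,0,0,0,0,0,0,0,0,0]'
python3 - <<'E'
from h import *
for c in ("wrist","top","side"):
    d,P,s=snap(c,c+"6"); pickle.dump((d,s),open(c+"6.pkl","wb"))
a=cv2.imread("pics/top6.png")[160:280,180:320];b=cv2.imread("pics/side6.png")[190:310,220:360]
cv2.imwrite("pics/ts6.png",np.hstack([cv2.resize(x,(400,343),interpolation=cv2.INTER_CUBIC) for x in (a,b)]))
E
```

```text
time_s: 14.45
eef_pos: [505.9, 7.1, 35.3]
ee_rot: [[0.973, 0.228, 0.017], [0.228, -0.974, 0.002], [0.017, 0.002, -1.0]]
force: [-1.8, -0.5, -3.9]
gripper_width: 0.301
time_s: 14.95
eef_pos: [507.0, 7.0, 36.6]
ee_rot: [[0.973, 0.229, 0.019], [0.229, -0.974, 0.002], [0.019, 0.002, -1.0]]
force: [-0.1, 0.4, -1.0]
gripper_width: 0.999
time_s: 15.58
eef_pos: [507.5, 6.4, 150.4]
ee_rot: [[0.973, 0.229, 0.026], [0.229, -0.973, 0.001], [0.026, 0.005, -1.0]]
force: [1.4, 1.1, -0.2]
gripper_width: 0.999
```

View pics/wrist6.png

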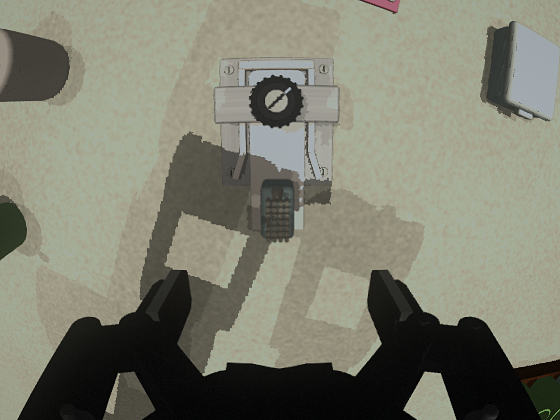

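View pics/ts6.png

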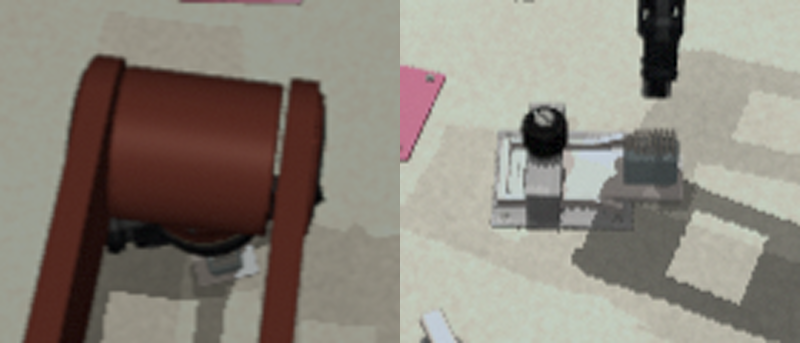

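The foot is inserted, the knob is at (276,101), and the foot's nose shows beyond the bridge at (276,75). Next I measure the knob centre and the foot.

```bash
python3 - <<'E'
from h import *
d,s=pickle.load(open("wrist6.pkl","rb"));P=cloud(d,d["T"])
im=d["image"];cv2.imwrite("pics/w6c.png",cv2.resize(im[50:140,205:345,::-1],None,fx=5,fy=5,interpolation=cv2.INTER_CUBIC))
S=np.zeros(P.shape[:2],bool);S[40:260,190:360]=1
Q=P[S];Q=Q[~np.isnan(Q[:,2])]
k=Q[(Q[:,2]>76)&(Q[:,2]<83)];print("knob",cv2.minEnclosingCircle(k[:,:2].astype(np.float32)))
e=Q[(Q[:,2]>84)&(Q[:,2]<89)];print("screw",cv2.minEnclosingCircle(e[:,:2].astype(np.float32)),len(e))
b=Q[(Q[:,2]>43)&(Q[:,2]<48)];print("bridge",cv2.minAreaRect(b[:,:2].astype(np.float32)))
o=np.array([592,28.75]);t=np.radians(13.5)
X=(Q[:,0]-o[0])*np.cos(t)+(Q[:,1]-o[1])*np.sin(t);Y=-(Q[:,0]-o[0])*np.sin(t)+(Q[:,1]-o[1])*np.cos(t)
f=(Q[:,2]>9.5)&(Q[:,2]<13)
for a in range(-115,40,8):
    g=f&(X>a)&(X<a+8)&(abs(Y)<27)
    if g.sum()>5: print(a+4,np.percentile(Y[g],[2,98]).round(1),np.median(Q[g,2]).round(2),g.sum())
g=f&(abs(Y)<15);print("foot X ext",np.percentile(X[g],[.5,99.5]))
g=(Q[:,2]>14)&(Q[:,2]<19)&(abs(Y)<15)&(X>20);print("stop",np.percentile(X[g],[1,50,99]))
E
```

```text
knob ((591.8624877929688, 29.273103713989258), 19.125194549560547)
screw ((592.2819213867188, 29.02829933166504), 12.41702651977539) 451
bridge ((545.2822875976562, 17.83531951904297), (126.52864837646484, 100.29045104980469), 13.67456340789795)
-111 [-23.2  24.8] 11.06 145
-103 [-23.1  25.4] 11.02 140
-95 [-24.   25.2] 10.86 149
-87 [-23.8  24.9] 11.11 150
-79 [-23.7  24.8] 11.42 160
-71 [-23.6  24.5] 11.18 235
-63 [-22.7  23.6] 11.24 442
-55 [-22.6  24.1] 11.29 477
-47 [-23.4  24. ] 11.25 447
-39 [-24.2  23.9] 11.21 478
-31 [-24.2  24.5] 11.37 495
-23 [-23.8  24.4] 11.35 474
-15 [-24.2  25. ] 11.28 109
17 [-24.3  24.6] 11.37 52
25 [-23.7  24.6] 11.51 339
33 [-20.7  21. ] 11.6 182
foot X ext [-70.02783237  32.43978552]
stop [32.1918723  36.26510481 40.24233213]
```

View pics/w6c.png

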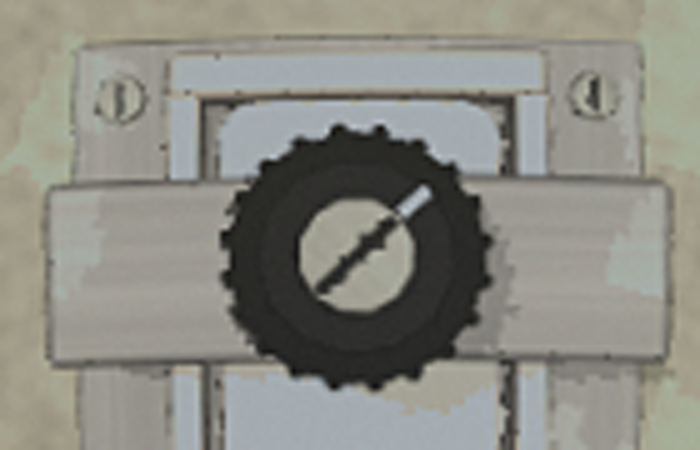

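The brush is home: nose level with the stop at X ≈ 32, centred between the fences, foot flat. Mark and slot are aligned. I'll move over the knob and unwind the wrist, so that one grip can do the whole turn.

```bash

python3 -m inch '[0.0437,-0.0013,0,0.004,-0.018,0,0.0437,-0.0013,0,0,0,0,0,0,0,0,0,-0.186,0,0,0,0,0,-0.186,0,0,0,0,0,-0.186]'
python3 -m inch '[0,0,0,0,0,-0.186,0,0,0,0,0,-0.186,0,0,0,0,0,-0.186,0,0,0,0,0,-0.186,0,0,0,0,0,-0.186]'
python3 -m inch '[0,0,0,0,0,-0.186,0,0,0,0,0,-0.186,0,0,0,0,0,-0.186,0,0,0,0,0,-0.186,0,0,0,0,0,-0.186]'
python3 -m inch '[0,0,0,0,0,-0.186,0,0,0,0,0,-0.186,0,0,0,0,0,-0.186,0,0,0,0,0,-0.186,0,0,0,0,0,-0.186]'
python3 -m inch '[0,0,0,0,0,-0.186,0,0,0,0,0,0]'
python3 - <<'E'
from h import *
d,P,s=snap("wrist","w7"); pickle.dump((d,s),open("w7.pkl","wb"))
print(s["eef_pos"],s["ee_rot"].round(4).tolist(),s["qpos"].round(1),s["wrist_torque"])
Q=P.reshape(-1,3);Q=Q[~np.isnan(Q[:,2])];Q=Q[np.hypot(Q[:,0]-592,Q[:,1]-29)<30]
k=Q[(Q[:,2]>76)&(Q[:,2]<83)];c=cv2.minEnclosingCircle(k[:,:2].astype(np.float32));print("knob",c)
b=np.array([592,29.1]);
for c in (np.array(c[0]),b): print("tool shift",(np.r_[c,s["eef_pos"][2]]-s["eef_pos"])@s["ee_rot"])
E
```

```text
time_s: 16.35
eef_pos: [587.5, 29.5, 144.3]
ee_rot: [[0.7, 0.714, -0.005], [0.714, -0.7, 0.002], [-0.002, -0.005, -1.0]]
force: [-0.4, -0.3, 0.5]
gripper_width: 1.0
time_s: 16.98
eef_pos: [587.5, 29.4, 144.6]
ee_rot: [[-0.153, 0.988, -0.005], [0.988, 0.153, 0.002], [0.003, -0.005, -1.0]]
force: [0.2, 0.7, 0.6]
gripper_width: 1.002
time_s: 17.6
eef_pos: [587.5, 29.4, 144.5]
ee_rot: [[-0.884, 0.468, -0.005], [0.468, 0.884, 0.002], [0.005, -0.001, -1.0]]
force: [0.4, -0.0, 0.3]
gripper_width: 0.999
time_s: 18.23
eef_pos: [587.5, 29.4, 144.5]
ee_rot: [[-0.903, -0.429, -0.005], [-0.429, 0.903, 0.002], [0.004, 0.004, -1.0]]
force: [1.1, -0.2, 0.4]
gripper_width: 1.0
time_s: 18.48
eef_pos: [587.7, 29.4, 144.9]
ee_rot: [[-0.813, -0.582, -0.005], [-0.582, 0.813, 0.002], [0.003, 0.004, -1.0]]
force: [-0.8, -0.7, -0.4]
gripper_width: 1.003
[587.67202519  29.35836713 144.9051715 ] [[-0.8133, -0.5818, -0.0045], [-0.5818, 0.8133, 0.002], [0.0025, 0.0042, -1.0]] [-4.000e+00  1.250e+01  1.009e+02  1.000e-01  6.680e+01 -1.296e+02] [ 0.00833253  0.02942598 -0.05630653]
knob ((592.0316772460938, 28.7777042388916), 19.266773223876953)
tool shift [-3.2080018  -3.00865874 -0.02079728]
tool shift [-3.36974909 -2.72809644 -0.02001201]
```

View pics/w7.png

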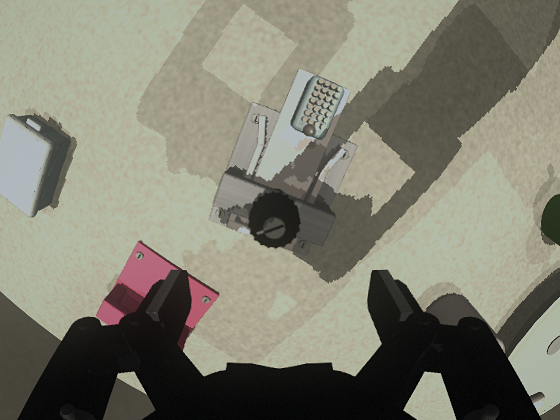

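```bash

python3 -m inch '[-0.0033,-0.0029,0.015,0,0,0,0,0,0.025,0,0,0,0,0,0.025,0,0,0,0,0,0.013,0,0,0,0,0,0,0,0,0]' 0 40
python3 -m inch '[0,0,0,0,0,0,0,0,0,0,0,0,0,0,0,0,0,0,0,0,0,0,0,0,0,0,0,0,0,0]' 255 40
python3 - <<'E'
from h import *
d,P,s=snap("wrist","w8"); pickle.dump((d,s),open("w8.pkl","wb"))
print(s["eef_pos"],s["qpos"].round(1),s["wrist_torque"],s["force"],s["gripper_width"])
cv2.imwrite("pics/w8c.png",cv2.resize(d["image"][170:310,185:375,::-1],None,fx=4,fy=4,interpolation=cv2.INTER_CUBIC))
E
```

```text
time_s: 19.15
eef_pos: [591.9, 29.0, 67.0]
ee_rot: [[-0.812, -0.583, -0.004], [-0.583, 0.812, 0.002], [0.002, 0.004, -1.0]]
force: [0.3, 1.1, -0.4]
gripper_width: 1.0
time_s: 19.77
eef_pos: [593.7, 29.3, 70.1]
ee_rot: [[-0.812, -0.583, -0.0], [-0.583, 0.812, 0.002], [-0.001, 0.002, -1.0]]
force: [-1.5, 1.0, 5.2]
gripper_width: 0.266
[593.72790407  29.33519077  70.12693906] [  -4.    18.5  102.6    0.2   59.  -129.8] [ 0.29306654  0.38270392 -0.03980115] [-1.53533524  0.95551423  5.22245106] 0.2662250824264296
```

View pics/w8c.png

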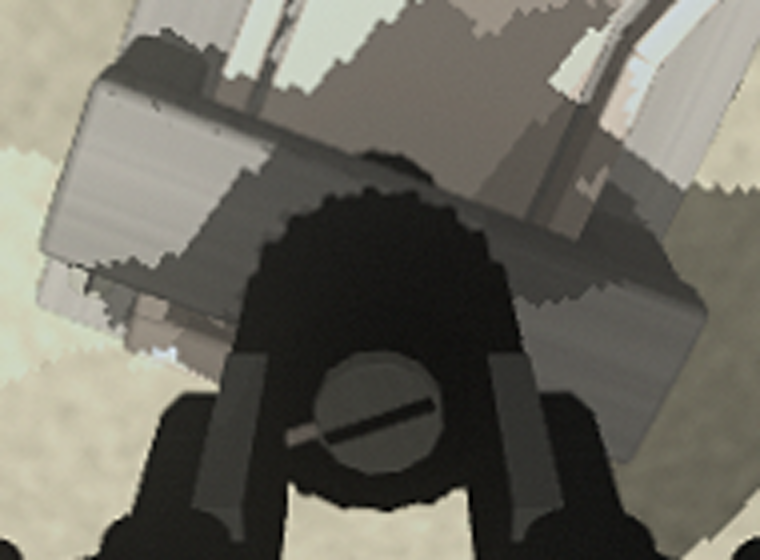

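The view down the tool shows the slot and mark between the pads, at about (371,425) in the crop. They are still in line. Starting the clockwise turn with torque checks.

```bash
cat > t.py <<'E'
from plant import state
s=state();print("tz",s["wrist_torque"].round(3),"f",s["force"].round(1),"q6",s["qpos"][5].round(2),"p",s["eef_pos"].round(1),s["time_s"])
E
python3 -m inch '[0,0,-0.002,0,0,0.04,0,0,0,0,0,0.06,0,0,0,0,0,0.08,0,0,0,0,0,0.1]'; python3 t.py
python3 -m inch '[0,0,0,0,0,0.1,0,0,0,0,0,0.1]'; python3 t.py
python3 - <<'E'
from h import *
d,P,s=snap("wrist"); pickle.dump((d,s),open("w9.pkl","wb"))
cv2.imwrite("pics/w9c.png",cv2.resize(d["image"][170:310,185:375,::-1],None,fx=4,fy=4,interpolation=cv2.INTER_CUBIC))
E
```

```text
time_s: 20.32
eef_pos: [593.8, 28.8, 70.4]
ee_rot: [[-0.942, -0.334, 0.001], [-0.334, 0.942, 0.001], [-0.001, 0.001, -1.0]]
force: [2.3, -0.7, -1.9]
gripper_width: 0.264
tz [-0.015 -0.327  0.142] f [ 2.3 -0.7 -1.9] q6 -113.59 p [593.8  28.8  70.4] 20.325
time_s: 20.58
eef_pos: [593.9, 28.3, 70.4]
ee_rot: [[-0.99, -0.141, 0.001], [-0.141, 0.99, 0.0], [-0.001, 0.0, -1.0]]
force: [1.6, -0.9, -2.7]
gripper_width: 0.262
tz [-0.161 -0.361  0.092] f [ 1.6 -0.9 -2.7] q6 -102.13 p [593.9  28.3  70.4] 20.575
```

View pics/w9c.png

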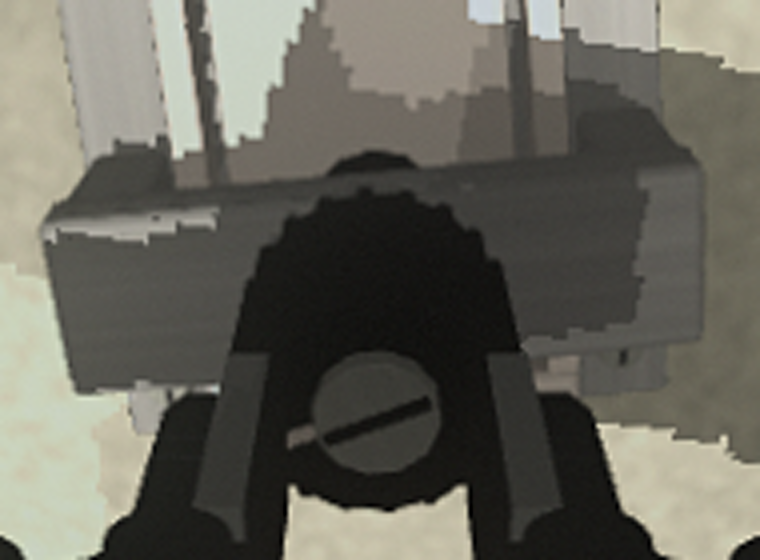

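```bash
cat > m.py <<'E'
from h import *
import sys
def rect(d,zw,c,half=22,ppm=10):
    # ortho view of plane z=zw in world around c, x right y up
    n=int(2*half*ppm);g=(np.arange(n)+.5)/ppm-half
    X,Y=np.meshgrid(g+c[0],c[1]-g);W=np.stack([X,Y,np.full_like(X,zw)],-1)
    T=d["T"];L=(W-T[:3,3])@T[:3,:3]
    H=d["image"].shape[0];f=H/2/np.tan(np.radians(d["vertical_fov"]/2))
    r=np.hypot(L[...,0],L[...,1])+1e-9;t=np.arctan2(r,L[...,2])
    u=d["cx"]+f*t*L[...,0]/r;v=d["cy"]+f*t*L[...,1]/r
    return cv2.remap(d["image"],u.astype(np.float32),v.astype(np.float32),cv2.INTER_CUBIC)
def meas(d,name=None,c0=(592,29)):
    c=np.array(c0,float)
    A=rect(d,86,c);B=rect(d,80.5,c)
    if name: cv2.imwrite(f"pics/{name}.png",np.hstack([A,B])[:,:,::-1])
    g=cv2.GaussianBlur(cv2.cvtColor(A,cv2.COLOR_RGB2GRAY),(0,0),2).astype(float)
    n=g.shape[0];yy,xx=np.mgrid[:n,:n];X=(xx+.5)/10-22;Y=22-(yy+.5)/10
    # find screw disc: best center of r=8 bright
    m=((g>(35 if g.max()<140 else 60))).astype(np.uint8)
    best=max(((g[np.hypot(X-a,Y-b)<7.5].mean()-g[(np.hypot(X-a,Y-b)>8.7)&(np.hypot(X-a,Y-b)<10.5)].mean()),a,b) for a in np.arange(-4,4.1,.5) for b in np.arange(-4,4.1,.5))
    _,a,b=best
    x=X-a;y=Y-b;R=np.hypot(x,y);D=R<6.5
    w=np.clip(np.median(g[D])-g,0,None)*D; w[w<0.35*w.max()]=0
    C=np.cov(np.c_[x[D],y[D]].T,aweights=w[D]);ev,V=np.linalg.eigh(C);slot=np.degrees(np.arctan2(V[1,1],V[0,1]))
    gB=cv2.GaussianBlur(cv2.cvtColor(B,cv2.COLOR_RGB2GRAY),(0,0),2).astype(float)
    prof=[]
    th=np.arange(-180,180,1.)
    for t in np.radians(th):
        rr=np.arange(10.2,12.6,.2);px=((rr*np.cos(t)+a+22)*10).astype(int);py=((22-rr*np.sin(t)-b)*10).astype(int)
        prof.append(gB[py.clip(0,n-1),px.clip(0,n-1)].mean())
    prof=np.array(prof)
    # restrict to within 60 deg of either slot end
    i=[];res=[]
    for s0 in (slot,slot+180):
        dd=(th-s0+180)%360-180;k=np.abs(dd)<50
        p=prof[k]-np.median(prof[k]);p=np.clip(p-.5*p.max(),0,None);res.append((p.max(),(p*dd[k]).sum()/p.sum(),s0))
    return dict(center=(c+[a,b]).round(2),slot=round(slot,1),ev=ev.round(2),cands=[(round(q,1),round(r,1)) for q,r,_ in res],ang=[round((s0+r)%360,1) for _,r,s0 in res])
if __name__=="__main__":
    n=sys.argv[1]
    if len(sys.argv)>2: d,s=pickle.load(open(sys.argv[2],"rb"))
    else: d,P,s=snap("wrist"); pickle.dump((d,s),open(n+".pkl","wb"))
    print(meas(d,n))
E
python3 m.py r6 wrist6.pkl; python3 m.py r8 w8.pkl; python3 m.py r9 w9.pkl
python3 -c "
import cv2,numpy as np
a=np.vstack([cv2.resize(cv2.imread(f'pics/r{i}.png'),(390,195)) for i in (6,8,9)]);cv2.imwrite('pics/rr.png',a)"
```

```text
{'center': array([592. ,  29.5]), 'slot': np.float64(147.2), 'ev': array([ 0.38, 13.7 ]), 'cands': [(np.float64(0.6), np.float64(-15.2)), (np.float64(67.7), np.float64(-0.2))], 'ang': [np.float64(132.1), np.float64(327.1)]}
{'center': array([591.5,  29. ]), 'slot': np.float64(147.2), 'ev': array([ 0.3 , 13.73]), 'cands': [(np.float64(0.6), np.float64(-42.0)), (np.float64(30.8), np.float64(8.7))], 'ang': [np.float64(105.2), np.float64(336.0)]}
{'center': array([591.,  29.]), 'slot': np.float64(120.8), 'ev': array([ 0.31, 13.57]), 'cands': [(np.float64(0.9), np.float64(-35.6)), (np.float64(31.3), np.float64(11.1))], 'ang': [np.float64(85.3), np.float64(311.9)]}
```

View pics/rr.png

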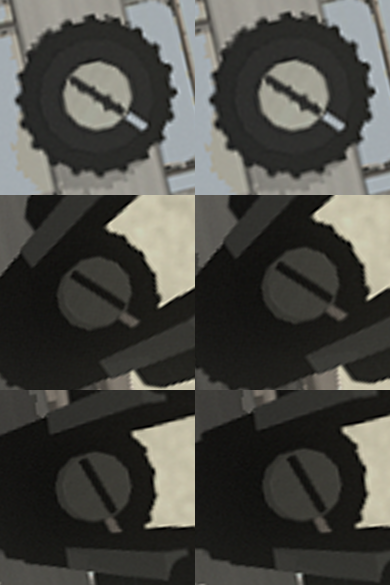

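```bash
for z in 82 84 85 86; do sed "s/rect(d,80.5,c)/rect(d,$z,c)/" m.py > mt.py; for i in wrist6 w8 w9; do python3 mt.py rt $i.pkl | grep -o "cands.*"; done; done
```

```text
cands': [(np.float64(0.6), np.float64(-16.5)), (np.float64(67.5), np.float64(-0.5))], 'ang': [np.float64(130.7), np.float64(326.8)]}
cands': [(np.float64(0.7), np.float64(-40.3)), (np.float64(31.3), np.float64(5.0))], 'ang': [np.float64(106.9), np.float64(332.2)]}
cands': [(np.float64(1.4), np.float64(-41.1)), (np.float64(31.5), np.float64(7.6))], 'ang': [np.float64(79.7), np.float64(308.4)]}
cands': [(np.float64(0.7), np.float64(-13.3)), (np.float64(67.9), np.float64(-0.9))], 'ang': [np.float64(133.9), np.float64(326.4)]}
cands': [(np.float64(1.0), np.float64(-42.7)), (np.float64(28.2), np.float64(0.2))], 'ang': [np.float64(104.6), np.float64(327.5)]}
cands': [(np.float64(1.4), np.float64(-40.2)), (np.float64(26.7), np.float64(3.1))], 'ang': [np.float64(80.6), np.float64(303.9)]}
cands': [(np.float64(0.6), np.float64(-10.7)), (np.float64(68.1), np.float64(-1.1))], 'ang': [np.float64(136.6), np.float64(326.1)]}
cands': [(np.float64(0.9), np.float64(-40.3)), (np.float64(25.0), np.float64(-2.4))], 'ang': [np.float64(107.0), np.float64(324.8)]}
cands': [(np.float64(1.4), np.float64(-39.2)), (np.float64(22.8), np.float64(0.6))], 'ang': [np.float64(81.7), np.float64(301.4)]}
cands': [(np.float64(0.6), np.float64(-3.7)), (np.float64(67.9), np.float64(-1.3))], 'ang': [np.float64(143.6), np.float64(325.9)]}
cands': [(np.float64(1.1), np.float64(-40.9)), (np.float64(21.6), np.float64(-5.1))], 'ang': [np.float64(106.3), np.float64(322.1)]}
cands': [(np.float64(1.5), np.float64(-38.7)), (np.float64(18.7), np.float64(-1.9))], 'ang': [np.float64(82.2), np.float64(298.9)]}
```

```bash
sed -i "s/rect(d,80.5,c)/rect(d,84.5,c)/;s/np.arange(-4,4.1,.5)/np.arange(-4,4.1,.25)/g" m.py
python3 -m inch '[0,0,0.001,0,0,0.1,0,0,0,0,0,0.1,0,0,0,0,0,0.1]'; python3 t.py
python3 -m inch '[0,0,0,0,0,0.1,0,0,0,0,0,0.1]'; python3 t.py; python3 m.py r10
```

```text
time_s: 21.0
eef_pos: [594.0, 27.7, 70.3]
ee_rot: [[-0.988, 0.157, 0.001], [0.157, 0.988, -0.001], [-0.001, -0.001, -1.0]]
force: [1.3, -3.1, 0.6]
gripper_width: 0.264
tz [-0.494 -0.124  0.217] f [ 1.3 -3.1  0.6] q6 -85.02 p [594.   27.7  70.3] 21.0
time_s: 21.25
eef_pos: [593.9, 27.3, 70.3]
ee_rot: [[-0.937, 0.35, 0.001], [0.35, 0.937, -0.002], [-0.001, -0.001, -1.0]]
force: [0.7, -4.4, 0.7]
gripper_width: 0.262
tz [-0.644 -0.049  0.155] f [ 0.7 -4.4  0.7] q6 -73.56 p [593.9  27.3  70.3] 21.25
{'center': array([591.25,  29.5 ]), 'slot': np.float64(92.3), 'ev': array([ 0.32, 13.75]), 'cands': [(np.float64(1.2), np.float64(-40.0)), (np.float64(20.8), np.float64(0.0))], 'ang': [np.float64(52.4), np.float64(272.4)]}
```

```bash

python3 -m inch '[-0.0006,-0.0017,0,0,0,0.1,0.0001,-0.0002,0,0,0,0.1,0.0001,-0.0002,0,0,0,0.1]'; python3 t.py
python3 -m inch '[0.0001,-0.0002,0,0,0,0.1,0.0001,-0.0002,0,0,0,0.1]'; python3 t.py; python3 m.py r11
```

```text
time_s: 21.68
eef_pos: [593.5, 26.4, 70.3]
ee_rot: [[-0.792, 0.611, 0.001], [0.611, 0.792, 0.001], [-0.0, 0.001, -1.0]]
force: [1.4, -1.6, 0.3]
gripper_width: 0.271
tz [-0.246 -0.126  0.165] f [ 1.4 -1.6  0.3] q6 -56.63 p [593.5  26.4  70.3] 21.675
time_s: 21.92
eef_pos: [593.2, 26.1, 70.3]
ee_rot: [[-0.655, 0.756, 0.001], [0.756, 0.655, 0.0], [-0.0, 0.001, -1.0]]
force: [0.8, -2.2, 0.6]
gripper_width: 0.261
tz [-0.332 -0.17   0.202] f [ 0.8 -2.2  0.6] q6 -45.2 p [593.2  26.1  70.3] 21.925
{'center': array([591.25,  29.75]), 'slot': np.float64(64.0), 'ev': array([ 0.32, 13.75]), 'cands': [(np.float64(0.8), np.float64(-37.9)), (np.float64(22.3), np.float64(0.4))], 'ang': [np.float64(26.1), np.float64(244.4)]}
```

```bash

python3 -m inch '[0.0001,-0.0006,0,0,0,0.1,0.0001,-0.0003,0,0,0,0.1,0.0001,-0.0003,0,0,0,0.1]'; python3 t.py
python3 -m inch '[0.0001,-0.0003,0,0,0,0.1]'; python3 t.py; python3 m.py r12
```

```text
time_s: 22.35
eef_pos: [592.5, 25.7, 70.3]
ee_rot: [[-0.403, 0.915, 0.002], [0.915, 0.403, 0.0], [-0.0, 0.002, -1.0]]
force: [2.4, -2.8, -0.0]
gripper_width: 0.266
tz [-0.355 -0.348  0.259] f [ 2.4 -2.8 -0. ] q6 -28.13 p [592.5  25.7  70.3] 22.35
time_s: 22.48
eef_pos: [592.2, 25.6, 70.4]
ee_rot: [[-0.31, 0.951, 0.002], [0.951, 0.31, 0.0], [-0.0, 0.002, -1.0]]
force: [2.1, -2.3, -0.8]
gripper_width: 0.265
tz [-0.37  -0.371  0.343] f [ 2.1 -2.3 -0.8] q6 -22.4 p [592.2  25.6  70.4] 22.475
{'center': array([591.5,  30. ]), 'slot': np.float64(-138.2), 'ev': array([ 0.32, 13.52]), 'cands': [(np.float64(27.6), np.float64(0.5)), (np.float64(0.4), np.float64(-29.9))], 'ang': [np.float64(222.3), np.float64(11.9)]}
```

Torque is climbing, so I'm using small steps now.

```bash

python3 -m inch '[0.0001,-0.0003,0,0,0,0.08,0.0001,-0.0003,0,0,0,0.08]'; python3 t.py; python3 m.py r13
```

```text
time_s: 22.78
eef_pos: [591.8, 25.5, 70.3]
ee_rot: [[-0.156, 0.988, 0.002], [0.988, 0.156, 0.0], [-0.0, 0.002, -1.0]]
force: [3.9, -4.0, 0.2]
gripper_width: 0.264
tz [-0.459 -0.498  0.301] f [ 3.9 -4.   0.2] q6 -13.32 p [591.8  25.5  70.3] 22.775
{'center': array([591.75,  30.25]), 'slot': np.float64(-146.6), 'ev': array([ 0.31, 13.63]), 'cands': [(np.float64(31.8), np.float64(0.1)), (np.float64(0.5), np.float64(-28.2))], 'ang': [np.float64(213.5), np.float64(5.3)]}
```

```bash

python3 -m inch '[0.0001,-0.0003,0,0,0,0.08]'; python3 t.py; python3 m.py r14
```

```text
time_s: 22.95
eef_pos: [591.5, 25.6, 70.4]
ee_rot: [[-0.077, 0.997, 0.003], [0.997, 0.077, 0.0], [-0.0, 0.003, -1.0]]
force: [2.2, -2.8, -1.4]
gripper_width: 0.266
tz [-0.481 -0.644  0.364] f [ 2.2 -2.8 -1.4] q6 -8.76 p [591.5  25.6  70.4] 22.95
{'center': array([591.75,  30.25]), 'slot': np.float64(-146.6), 'ev': array([ 0.33, 13.46]), 'cands': [(np.float64(32.3), np.float64(-4.5)), (np.float64(0.6), np.float64(-19.6))], 'ang': [np.float64(208.8), np.float64(13.8)]}
```

```bash

python3 -m inch '[0.0001,-0.0003,0,0,0,0.08]'; python3 t.py; python3 m.py r15
```

```text
time_s: 23.12
eef_pos: [591.3, 25.6, 70.3]
ee_rot: [[0.003, 1.0, 0.003], [1.0, -0.003, 0.0], [0.0, 0.003, -1.0]]
force: [4.6, -3.3, -1.6]
gripper_width: 0.264
tz [-0.667 -0.691  0.345] f [ 4.6 -3.3 -1.6] q6 -4.18 p [591.3  25.6  70.3] 23.125
{'center': array([591.75,  30.25]), 'slot': np.float64(-146.6), 'ev': array([ 0.31, 13.6 ]), 'cands': [(np.float64(32.0), np.float64(-8.9)), (np.float64(0.5), np.float64(-31.4))], 'ang': [np.float64(204.5), np.float64(2.0)]}
```

```bash

python3 -m inch '[0.0001,-0.0003,0,0,0,0.08]'; python3 t.py; python3 m.py r16
```

```text
time_s: 23.3
eef_pos: [591.1, 25.6, 70.4]
ee_rot: [[0.083, 0.997, 0.003], [0.997, -0.083, -0.0], [0.0, 0.003, -1.0]]
force: [4.3, -4.2, -0.9]
gripper_width: 0.264
tz [-0.693 -0.671  0.373] f [ 4.3 -4.2 -0.9] q6 0.41 p [591.1  25.6  70.4] 23.3
{'center': array([592.  ,  30.25]), 'slot': np.float64(-146.7), 'ev': array([ 0.3, 13.2]), 'cands': [(np.float64(33.4), np.float64(-13.5)), (np.float64(0.6), np.float64(-28.2))], 'ang': [np.float64(199.8), np.float64(5.1)]}
```

View pics/r16.png

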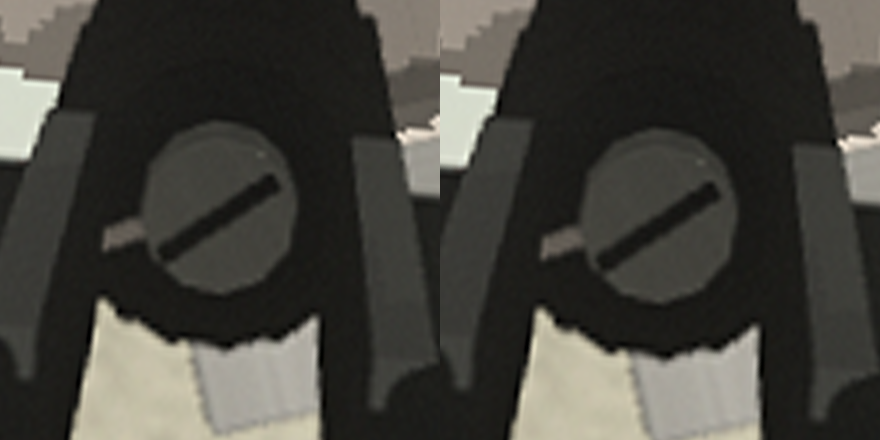

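Slip is about 13°: the slot has stood still at -146.6° while the mark moved on past it. I'll relax the grip torque slightly, release, rise and check.

```bash

python3 -m inch '[0,0,0,0,0,-0.05,0,0,0,0,0,0]'; python3 t.py
python3 -m inch '[0,0,0,0,0,0,0,0,0,0,0,0,0,0,0,0,0,0,0,0,0,0,0,0]' 0
python3 -m inch '[0,0,-0.02,0,0,0,0,0,-0.03,0,0,0,0,0,-0.03,0,0,0,0,0,-0.02,0,0,0,0,0,0,0,0,0]'
python3 m.py r17
python3 - <<'E'
from h import *
d,s=pickle.load(open("r17.pkl","rb"));cv2.imwrite("pics/w17.png",d["image"][:,:,::-1])
P=cloud(d,d["T"]).reshape(-1,3);Q=P[~np.isnan(P[:,2])]
o=np.array([592,28.75]);t=np.radians(13.5)
X=(Q[:,0]-o[0])*np.cos(t)+(Q[:,1]-o[1])*np.sin(t);Y=-(Q[:,0]-o[0])*np.sin(t)+(Q[:,1]-o[1])*np.cos(t)
f=(Q[:,2]>9)&(Q[:,2]<13)&(abs(Y)<27)
for a in range(-119,40,12):
    g=f&(X>a)&(X<a+8)
    if g.sum()>5: print(a+4,np.percentile(Y[g],[2,98]).round(1),np.median(Q[g,2]).round(2),g.sum())
g=(Q[:,2]>9)&(Q[:,2]<13)&(abs(Y)<15)&(X<-100)&(X>-130);print("rear",np.percentile(X[g],[1,5]) if g.any() else None)
E
```

```text
time_s: 23.6
eef_pos: [591.2, 25.6, 70.4]
ee_rot: [[0.031, 1.0, 0.003], [1.0, -0.031, 0.0], [0.0, 0.003, -1.0]]
force: [4.0, -3.5, -1.8]
gripper_width: 0.263
tz [-0.67  -0.804  0.113] f [ 4.  -3.5 -1.8] q6 -2.55 p [591.2  25.6  70.4] 23.6
time_s: 24.1
eef_pos: [589.2, 26.8, 69.8]
ee_rot: [[0.035, 0.999, -0.002], [0.999, -0.035, 0.002], [0.002, -0.002, -1.0]]
force: [0.7, -0.9, -1.2]
gripper_width: 0.996
time_s: 24.72
eef_pos: [591.4, 26.2, 173.0]
ee_rot: [[0.036, 0.999, 0.005], [0.999, -0.036, 0.001], [0.002, 0.005, -1.0]]
force: [-0.4, -0.9, -0.1]
gripper_width: 0.999
{'center': array([592.  ,  29.75]), 'slot': np.float64(-145.4), 'ev': array([ 0.31, 13.7 ]), 'cands': [(np.float64(39.3), np.float64(-15.0)), (np.float64(1.5), np.float64(-35.1))], 'ang': [np.float64(199.6), np.float64(359.5)]}
-115 [12.1 25.8] 11.1 76
-103 [13.8 25.7] 11.02 84
-91 [13.9 25.9] 11.02 88
-79 [-23.4  25.5] 10.93 100
-67 [-23.2  24.9] 11.09 293
-55 [-22.8  25. ] 11.18 360
-43 [-23.3  24.8] 11.17 363
-31 [-26.1  24.5] 11.16 355
-19 [ 1.1 24.9] 11.25 96
17 [-23.5  24.8] 11.14 262
29 [-26.1  23.5] 11.15 311
rear [-117.85137423 -117.3087048 ]
```

View pics/r17.png

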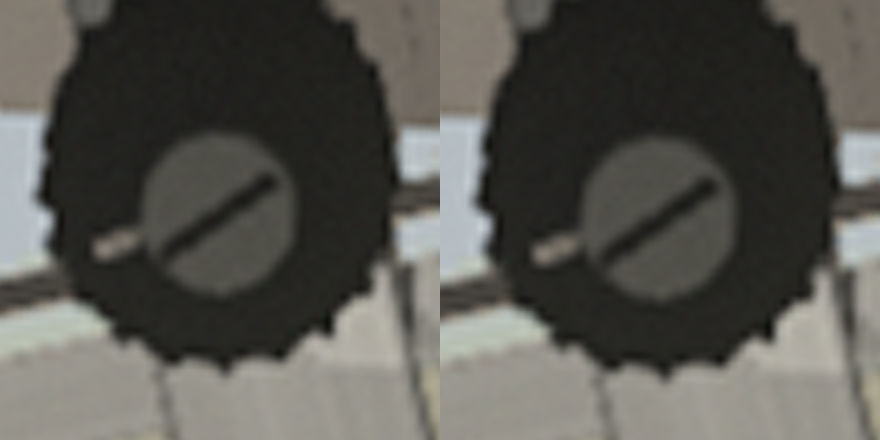

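View pics/w17.png

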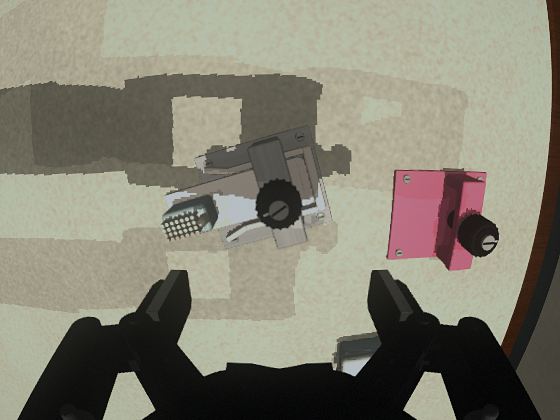

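After release: slip ≈ 15° clockwise, foot rear edge at X = -117.9 (home is -118), foot flat, and the gripper well clear. Handing in.

```bash
python3 -c "
from plant import *
print(state()['time_s'],state()['force']);print(sign_off())"
```

```text
24.775 [ 0.11762123 -0.27605482 -0.40787134]
the job is handed in; nothing more can be done
None
```

The denture brush is home in the aluminium dock and the thumb knob is tightened to first slip. I handed the job in at about 24.8 s, with the open gripper about 100 mm above the knob.

- **Brush:** I slid it in nose first and flat, and pushed with about 10 N until it stopped moving against the stop. In the last picture its rear edge is at -117.9 mm (home is -118). The foot is flat and centred between the fences to within about 1 mm.
- **Knob:** I turned it clockwise in one grip. Torque climbed from about 0.19 to 0.36 N m and levelled off, and the slot then stood still while the mark moved on. I stopped there. Slip measured about 13° while gripped and about 15° after release, with an error of about 3°, so within the 5–30° band.
- **Other things:** The soap bottle, tumbler, case and the purple and pink look-alikes were never approached. I did not re-measure their positions at the end.
- **Disagreement:** With the pads on the knob, the gripper opening read smaller than its 36 mm width suggests (0.27, against 0.30 on the 28 mm block). The grip held and the hub turned with it.

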